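Close and latch a carton of carved olive wood

ROBOT

A 7-joint arm with a two-finger parallel gripper is mounted at the origin on the work surface. World frame = base frame: x ahead of the robot, y to its left, z up, the work surface at z = 0. Lengths are in m, angles in rad, forces in N, time in s.
With the tool pointing down it reaches from about 0.4 to 0.85 m from the base axis. Payload 4.5 kg.
Tool frame: the origin (TCP) lies at the very end of the fingers, on their centre line; the grasp point (between the pads) lies 19 mm behind it (r.grip_depth is the z of the grasp point in the tool frame, in m); z points along the fingers, y is the line along which they close (so a half turn about z gives the same grasp; the last joint's range is limited). The gripper opens to 88 mm and grips with 3 to 60 N. Pads are 18 mm wide; open, the fingers measure 123 mm over their backs; the gripper's body (75 mm by 187 mm) begins 45 mm behind the grasp point.
Start: joints at [-1.204, 0.689, -0.195, 1.565, 0.157, 0.902, -0.215], TCP at [0.204, 0.591, 0.239] pointing down, gripper open.
Joint ranges: [-3.01, 3.01], [-0.46, 2.08], [-1.47, 1.51], [0.13, 2.56], [-1, 4.14], [0.04, 2.09], [-2.66, 2.66]. Speed limits (rad/s): [2.57, 2.57, 3.14, 3.14, 3.14, 3.14, 3.14].

INTERFACE

Orientations are given as a unit quaternion [x, y, z, w].
In Python, from plant import r gives the robot as it stands.
- The arm moves only by the tool steer_hand, called after "Request:" by a JSON object that holds its "fn" and its "kwargs". Schema: {"type":"object","properties":{"increments":{"type":"array","items":{"type":"object","properties":{"aperture":{"type":"number"},"x":{"type":"number"},"y":{"type":"number"},"z":{"type":"number"},"drx":{"type":"number"},"dry":{"type":"number"},"drz":{"type":"number"}},"additionalProperties":false,"required":["aperture"]},"minItems":1,"maxItems":10},"grip_force":{"type":"number"},"only":{"type":"string"},"quiet":{"type":"boolean"},"lines":{"type":"string"}},"required":["increments"],"additionalProperties":false}. increments is a list of rows, 1 to 10 of them, each an object with the fields aperture (the opening from 0.0 (shut) to 1.0 (fully open)), x, y, z (the shift in normalised numbers (1 is 1 m)), drx, dry, drz (a rotation vector in normalised numbers (1 is 2 pi rad)); a field left out counts as zero (the opening has to be given); each row is the pose to reach, as a shift and turn from the pose commanded when the call began, along the tool's axes at that moment; what a row does not reach only later rows make up. A row lasts 1/10 s, in which the tool goes at most 0.05 m and 0.15 rad, less where a joint would pass 70% of its speed; a pose out of reach is approached as far as the arm can. The fingers move at their own pace and stop on an object; grip_force is the grip in N (left out, the last holds). Time passes only in rows, so rows that do not move let the fingers close. The tool returns the time, the measured TCP pose, the force, the opening and the grip force at its end. only (a regular expression) keeps the lines of the reply that match it, lines (a string "A,B") keeps lines A to B, and quiet returns only ok. Input that does not fit is refused with a message, and nothing moves.
- r.get_state(): the state, without advancing time (a new reading comes with each control period).
- r.snapshot(name): name is "scene" or "top"; returns the picture (384x512x3 uint8, red, green, blue); there is no depth.
- r.camera_params(name): a dict with "fx", "fy", "cx", "cy" (pixels), "k1" (the pictures are not rectified: a ray, as slopes to the right and down, at radius r is drawn at 1 + k1 r^2 times it, then the intrinsics apply), "rvec" (rotation vector, rad) and "tvec" (3), from world to camera coordinates, as OpenCV has them. Camera axes: x right, y down, z forward; pixel columns grow to the right and rows downward; lengths in m; the calibration is good to about 2 mm. A picture is of the moment at which its call begins. camera_params takes no time and is no camera call.
- r.finish_job(): hands the job in; it is judged then, once.
The state is a dict: "clock": time; "q": joint angles; "qd": joint speeds; "joint_torque": joint torques, N m; "tool_pos": TCP position; "eef_rot": TCP orientation; "contact_force": force on the tool from outside, world axes, zero at the start; "moment": the same for the moment, N m; "opening": opening from 0.0 (shut) to 1.0 (fully open); "finger_force": force on a finger pad.
Only numpy, scipy, OpenCV 4.12 (cv2) and the standard library are available. Lean on these libraries where they do the work, as an engineer would, in place of code of your own. Each camera call takes 0.05 s, during which the arm holds its last target. There are 200 camera calls.

TASK

Pack up the carved piece: fold the carton's two end flaps down flat first, while the big cover still stands open, then swing the springy cover down over them and slide its red thumb latch fully home under the steel keeper so that the cover stays shut by itself. Work gently so as not to crush the carton, keep the carving inside, and leave the other things on the bench where they are.

Things in the scene. Friction and masses are not known exactly. Their poses are not given: they have to be found in the camera images.
- carton: Brown carton, 160 (its x) x 200 (its y) x 100 mm high, walls 5 mm, open top, fixed in a plywood jig screwed to the bench. Origin: centre of the jig's underside, on the bench. x points from the latch side (front, towards the robot) to the cover's hinge (back), y to the left, z up. Rim 112 mm above the origin. Pressing it or its flaps with over 60 N, even in a knock, crushes it.
- left_flap_hinge (a point): Middle of the hinge line (crease) of the left end flap, at carton frame (0, +97.5, 114.5) mm; the line runs along the carton's x.
- left_flap_edge (a point): Middle of the free edge of the left end flap. The flap is a 4 mm kraft panel, 146 mm wide along the hinge, 75 mm from hinge to free edge, centred on the hinge plane.
- left_flap (a joint): Angle of the left end flap in rad: 0 = folded in flat over the opening, 1.57 = upright, up to 2.5 = splayed outward and down. At the start splayed outward, 1.75 to 2.25. Its stiff crease (0.05 N m friction, no spring) stays where it is left.
- right_flap_hinge (a point): Middle of the hinge line of the right end flap, at carton frame (0, -97.5, 114.5) mm; the mirror of the left one.
- right_flap_edge (a point): Middle of the free edge of the right end flap, same size as the left one (146 x 75 x 4 mm).
- right_flap (a joint): Angle of the right end flap in rad, as for the left one: 0 = folded in flat, 1.57 = upright; starts splayed outward at 1.75 to 2.25 and stays where it is left.
- cover_hinge (a point): Middle of the cover's hinge line, along the carton's y at its back, at carton frame (78, 0, 121.5) mm.
- cover_edge (a point): Middle of the cover's free (front) edge, 158 mm from its hinge. The cover is a 5 mm board, 200 mm wide, centred on the hinge plane; when shut its top face is 124 mm above the bench and it lies over the end flaps.
- cover (a joint): Cover angle in rad: 0 = shut flat, 1.57 = upright; starts leaning back at 1.75 to 2.0. A spring (0.4 N m/rad towards 1.9) throws it open whenever it is let go unlatched; keeping it shut takes 4 to 6 N down near the latch. It bumps into an end flap that is not folded in.
- latch_tab (a point): Middle of the top of the red ribbed thumb tab on the cover's outer (upper) face, 131 mm from the cover's hinge, at carton y = 0 plus the latch travel. Tab 24 mm (carton y) x 30 mm (carton x), 16 mm tall on a 4 mm slide: its top is 20 mm above the cover's face (144.5 mm above the bench when shut). The bare cover beside it can be pressed.
- latch_tongue (a point): Middle of the top of the part of the latch's steel tongue that stands out past the cover's front edge, 168 mm from the cover's hinge; the tongue is 24 mm wide (carton y), 4 mm thick, and ends 176 mm from the hinge.
- latch (a joint): Travel of the latch in m along the carton's +y: 0 = open, 0.032 = end of travel, fully under the keeper; starts at 0 to 0.004. Needs about 1.5 N and stays where it is left. If it is slid out before the cover is down, or the cover is not pressed right down, the tongue strikes the keeper instead of going under it.
- keeper (a point): Middle of the underside of the steel keeper's overhanging bar on the carton's front wall, at carton frame (-98.5, 34, 132) mm. The bar is 28 mm wide in y, from y = 20 to 48 mm, and spans x = -112 to -85 mm; its top is 138 mm above the bench. The tongue goes under it with 3.5 mm play when the cover is pressed flat.
- carton_in (a point): Centre of the carton's inner floor, 17 mm above the bench.
- carving: Carved olive-wood piece, 50 x 110 x 40 mm, lying loose on the carton's floor, long axis along the carton's y. Origin: centre of its underside. It stays inside.
- coffee_cup: Bystander: black coffee cup, 74 mm across, 85 mm tall, origin at the centre of its foot. Leave alone.
- sanding_block: Bystander: cork sanding block, 104 x 74 x 28 mm, origin at the centre of its underside. Leave alone.
- olive_beam: Bystander: olive-wood beam, 160 (its x) x 42 x 43 mm, origin at the centre of its underside. Leave alone.
- sander: Bystander: yellow and black palm sander, 120 mm round, 110 mm tall, its black handle reaches 150 mm along its +x. Origin at the centre of its pad's underside. Leave alone.

How it is judged:
On the way:
1. both end flaps are folded down flat (within 0.15 rad) while the cover still stands open (above 1 rad) (value of joint each of left_flap, right_flap below 0.15 rad and value of joint cover above 1 rad), for 0.2 s.
At the end, for the whole second after the job is handed in: Both end flaps flat (below 0.15 rad), the cover shut over them (below 0.06 rad), still and held by the latch slid at least 22 mm under the keeper; the carving within 60 mm of the carton floor's centre; cup, sanding block, beam and sander within 30 mm of where they stood (value of joint each of left_flap, right_flap below 0.15 rad and value of joint cover below 0.06 rad and value of joint latch above 0.022 m and distance between carving and carton_in below 0.06 m and velocity of joint cover between -0.1 and 0.1 rad/s and not (distance of coffee_cup from where it was at the start of the episode above 0.03 m) and not (distance of sanding_block from where it was at the start of the episode above 0.03 m) and not (distance of olive_beam from where it was at the start of the episode above 0.03 m) and not (distance of sander from where it was at the start of the episode above 0.03 m)); the robot touches nothing.
It fails at once if the robot presses the carton with more than 60 N (contact force between any of the fingers, the arm and carton above 60 N).
It fails at once if the coffee cup is moved more than 30 mm (distance of coffee_cup from where it was at the start of the episode above 0.03 m).
It fails at once if the sanding block is moved more than 30 mm (distance of sanding_block from where it was at the start of the episode above 0.03 m).
It fails at once if the olive-wood beam is moved more than 30 mm (distance of olive_beam from where it was at the start of the episode above 0.03 m).
It fails at once if the sander is moved more than 30 mm (distance of sander from where it was at the start of the episode above 0.03 m).
It also fails if it takes over 54 s, if anything falls off the work surface, if the arm or the gripper's body presses on something with over 40 N, if the wrist force passes 120 N, or if a joint passes its speed limit or range.

## Working session

There is one attempt and no reset: what is moved stays moved. The work goes in short steps, Python scripts to look and compute and a tool call to move; the robot and the scene stay as the last step left them, time stands still between calls to the robot, and variables do not carry over. Pictures are saved under pics/ and viewed, at most 10 in all, crops included, and the job is handed in when it is done.

```bash
ls; mkdir -p pics; python3 - <<'E'
from plant import r
import cv2
for n in("scene","top"):
    im=r.snapshot(n);cv2.imwrite(f"pics/{n}0.png",cv2.resize(im[:,:,::-1],(800,600),interpolation=cv2.INTER_CUBIC))
    print(r.camera_params(n))
s=r.get_state();print(s)
E
```

```text
pics
plant.py
{'fx': 499.9641067254619, 'fy': 499.9641067254619, 'cx': 253.12542807048735, 'cy': 180.39445165685714, 'k1': -0.09620084445879201, 'rvec': array([ 2.19164295,  1.14690604, -0.44536105]), 'tvec': array([-0.44987727, -0.21261019,  1.91864602])}
{'fx': 355.04003865374597, 'fy': 355.04003865374597, 'cx': 257.97775412247745, 'cy': 187.84591378376584, 'k1': -0.029920005512261292, 'rvec': array([ 2.16047756, -2.1547908 ,  0.17835792]), 'tvec': array([0.14506988, 0.60391288, 0.94360625])}
{'clock': 0.1, 'q': array([-1.20418725,  0.68989529, -0.19456637,  1.56625165,  0.15728454,
        0.9024687 , -0.21510164]), 'qd': array([ 0.00050954, -0.0020078 ,  0.00183407, -0.00181   ,  0.00026328,
       -0.00149264, -0.00098494]), 'joint_torque': array([-3.92354355e-03, -5.28501248e+01, -1.27168290e+00, -1.53835845e+01,
       -5.25594957e-02,  1.94998298e-03,  3.75908610e-05]), 'tool_pos': array([0.20401378, 0.59016509, 0.2379913 ]), 'eef_rot': array([ 1.65587164e-01,  9.86194821e-01, -8.09873401e-04, -9.81510607e-05]), 'contact_force': array([-0.39170958,  0.47018202, -0.55260377]), 'moment': array([ 0.01994379,  0.01368867, -0.04840052]), 'finger_force': 0.0, 'opening': 1.0005771203193}
```

View pics/scene0.png

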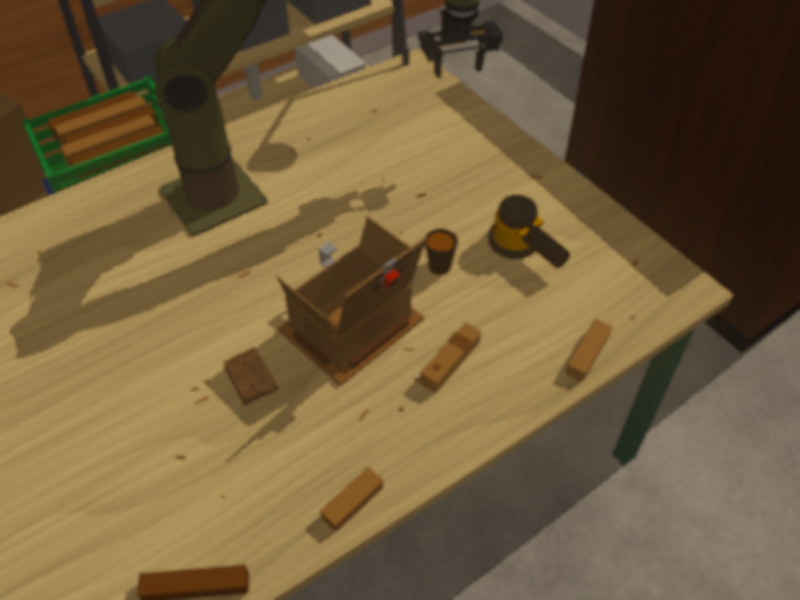

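View pics/top0.png

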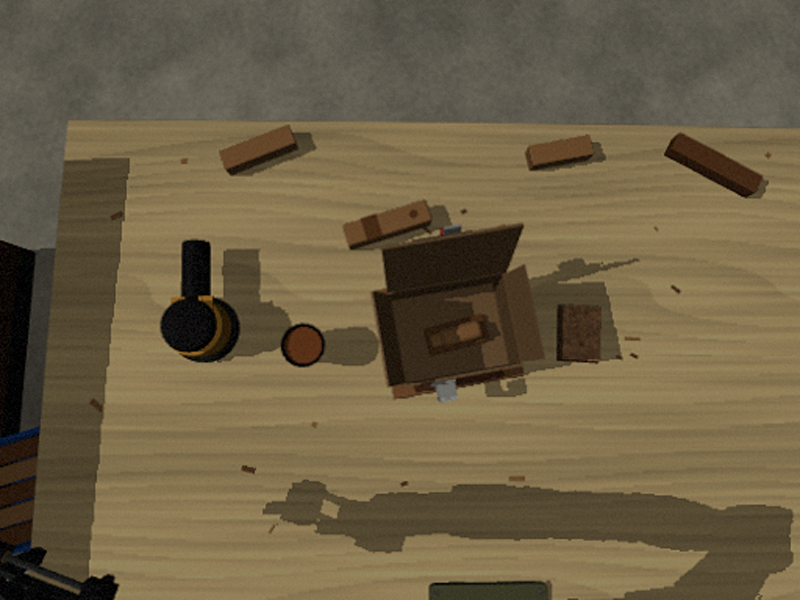

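The top view shows the carton at about (455,320)/800, with its front (keeper, 447,390) towards the robot. The cup is 80 px to its left, the sanding block is close on the right at (580,332), and the beam is behind left at (388,225). The cover leans back and the red latch is near (450,230). I'll enlarge both views.

```bash
python3 - <<'E'
import cv2
from plant import r
a=r.snapshot("top")[125:265,215:375,::-1]; b=r.snapshot("scene")[130:250,170:330,::-1]
f=lambda x:cv2.convertScaleAbs(cv2.resize(x,None,fx=5,fy=5 if x is b else 4.2,interpolation=cv2.INTER_CUBIC),alpha=1.7)
cv2.imwrite("pics/topc.png",cv2.convertScaleAbs(cv2.resize(a[:120],None,fx=5,fy=5,interpolation=cv2.INTER_CUBIC) if 0 else cv2.resize(a,None,fx=4.2,fy=4.2,interpolation=cv2.INTER_CUBIC),alpha=1.7))
cv2.imwrite("pics/scc.png",cv2.convertScaleAbs(cv2.resize(b,None,fx=5,fy=5,interpolation=cv2.INTER_CUBIC),alpha=1.7))
E
```

```text
(no output)
```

View pics/topc.png

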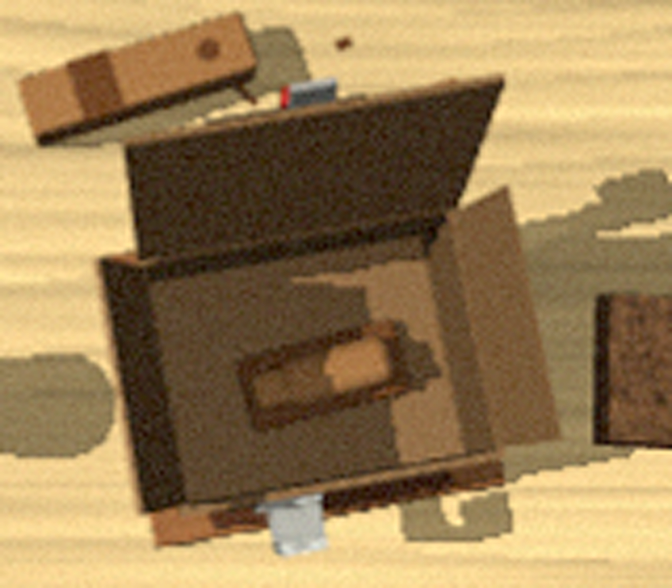

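View pics/scc.png

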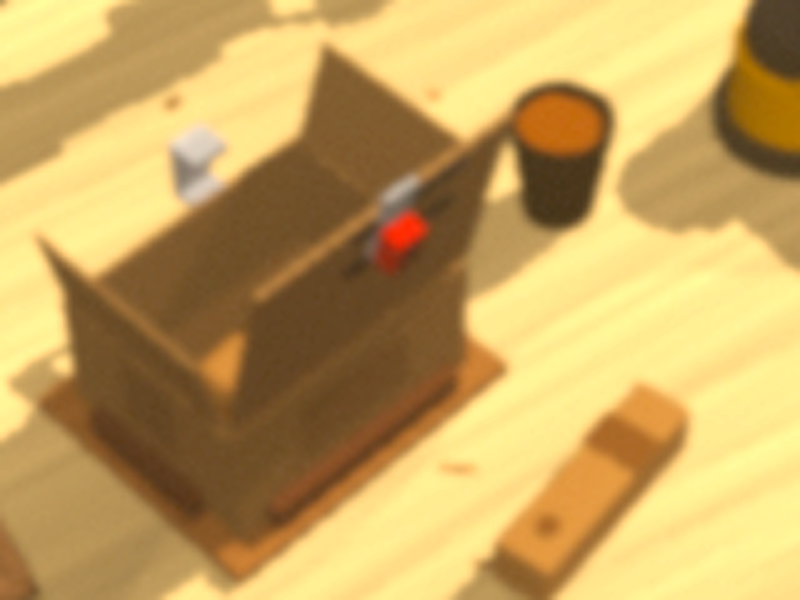

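```bash
cat > geo.py <<'E'
import numpy as np, cv2
from plant import r
from scipy.spatial.transform import Rotation as R
cams={n:r.camera_params(n) for n in("scene","top")}
def proj(n,P):
    c=cams[n];K=np.array([[c['fx'],0,c['cx']],[0,c['fy'],c['cy']],[0,0,1]])
    return cv2.projectPoints(np.float64(P).reshape(-1,1,3),c['rvec'],c['tvec'],K,np.array([c['k1'],0,0,0,0.]))[0][:,0]
def W(p,P):
    c,s=np.cos(p[2]),np.sin(p[2]);P=np.atleast_2d(P)
    return np.c_[p[0]+c*P[:,0]-s*P[:,1],p[1]+s*P[:,0]+c*P[:,1],P[:,2]]
def cover(th,d,y,h=0): # d from hinge, h above outer face normal from hinge plane
    return [.078-d*np.cos(th)+h*np.sin(th)*1, y, .1215+d*np.sin(th)+h*np.cos(th)]
def flap(side,th,d,x): return [x,side*(.0975-d*np.cos(th)),.1145+d*np.sin(th)]
E
cat > fit.py <<'E'
from geo import *
from scipy.optimize import least_squares
def model(p):
    l,rr,c,t=p[3:]
    T=[cover(c,.158,.1),cover(c,.158,-.1),flap(-1,rr,.075,.073),flap(-1,rr,.075,-.073),flap(-1,0,0,-.073),flap(1,l,.075,-.073),flap(1,l,.075,.073),[-.0985,.034,.138],cover(c,.176,t,0)]
    S=[cover(c,.158,-.1),cover(c,.158,.1),cover(c,.131,t,.0225),[-.08,-.1,.112],flap(-1,rr,.075,-.073),flap(1,l,.075,-.073),[-.0985,.034,.138]]
    return np.r_[proj("top",W(p,T)),proj("scene",W(p,S))]
T=np.array([(125,147),(503,78),(507,187),(560,440),(497,450),(143,513),(100,262),(298,525),(312,86)]);S=np.array([(255,297),(515,120),(407,232),(95,280),(40,238),(325,45),(200,138)])
obs=np.r_[(T+.5)/4.2-.5+[215,125],(S+.5)/5-.5+[170,130]]
s=least_squares(lambda p:(model(p)-obs).ravel(),[.55,0,.15,2,2,1.9,0],loss='soft_l1')
print(s.x.round(4));print((model(s.x)-obs).round(1).tolist())
np.save("p.npy",s.x)
C=cams['top'];print(-R.from_rotvec(C['rvec']).as_matrix().T@C['tvec'])
print(W(s.x,[[0,.0975,.1145],flap(1,s.x[3],.075,0),flap(-1,s.x[4],.075,0),cover(s.x[5],.158,0)]).round(3))
E
python3 fit.py
```

```text
[5.3720e-01 6.4900e-02 1.7250e-01 1.8833e+00 1.8005e+00 1.8047e+00
 1.7000e-03]
[[-1.0, -1.1], [0.3, 0.4], [0.1, -0.1], [-0.1, 0.2], [0.6, -0.3], [0.0, 0.3], [-0.1, -1.6], [-0.1, 1.2], [0.2, 2.1], [0.3, -0.0], [0.2, -2.3], [1.2, 3.7], [-6.2, 3.4], [-0.5, -0.6], [0.1, -0.5], [0.6, 1.0]]
[0.46343466 0.16843018 1.0163702 ]
[[ 0.52   0.161  0.114]
 [ 0.517  0.184  0.186]
 [ 0.557 -0.048  0.188]
 [ 0.65   0.085  0.275]]
```

```bash
cat > go.py <<'E'
import sys
from geo import *
p=np.load("p.npy");s=r.get_state()
Rt=R.from_quat(s['eef_rot']);yaw=p[2]
cart=R.from_rotvec([0,0,yaw])
Rd=cart*R.from_matrix(np.array([[-1,0,0],[0,1,0],[0,0,-1]]).T)
cur=cart.inv().apply(s['tool_pos']-[p[0],p[1],0])
print("t",s['clock'],"carton-frame tcp",cur.round(4),"F",cart.inv().apply(s['contact_force']).round(1),"open",round(s['opening'],2))
print("rotvec err",(Rt.inv()*Rd).as_rotvec().round(4))
for a in sys.argv[1:]:
    t=W(p,[eval(a)])[0]
    print(a,"world",t.round(3),"delta tool",Rt.inv().apply(t-s['tool_pos']).round(4))
E
python3 go.py "(-.02,.18,.25)"; python3 - <<'E'
from geo import *
from scipy.optimize import fsolve
for n,u,z in(("cup",(302,345),.085),("block",(580,332),.028),("beam",(388,222),.043),("sander",(190,325),.11)):
    px=(np.array(u)+.5)/1.5625-.5
    print(n,fsolve(lambda x:proj("top",[[*x,z]])[0]-px,[.5,0]).round(3))
E
```

```text
t 0.2 carton-frame tcp [-0.238   0.5748  0.2382] F [0.2 0.2 0.8] open 1.0
rotvec err [-1.100e-03 -2.000e-04 -5.052e-01]
(-.02,.18,.25) world [0.487 0.239 0.25 ] delta tool [-0.3818 -0.24   -0.0115]
cup [0.51  0.317]
block [ 0.537 -0.172]
beam [0.734 0.175]
sander [0.541 0.496]
```

The rows are not in the units I measure in: turns go in shares of 2 pi rad. I convert before sending: -0.18 rad is -0.0286.

Request:
{"fn": "steer_hand", "kwargs": {"increments": [{"aperture": 0, "x": -0.04, "y": -0.025, "drz": -0.0095}, {"aperture": 0, "x": -0.08, "y": -0.05, "drz": -0.0191}, {"aperture": 0, "x": -0.12, "y": -0.075, "drz": -0.0286}, {"aperture": 0, "x": -0.16, "y": -0.1, "drz": -0.0382}, {"aperture": 0, "x": -0.2, "y": -0.125, "drz": -0.0477}, {"aperture": 0, "x": -0.24, "y": -0.15, "drz": -0.0573}, {"aperture": 0, "x": -0.28, "y": -0.175, "drz": -0.0668}, {"aperture": 0, "x": -0.32, "y": -0.2, "drz": -0.0764}, {"aperture": 0, "x": -0.36, "y": -0.225, "drz": -0.0804}, {"aperture": 0, "x": -0.382, "y": -0.24, "drz": -0.0804}], "grip_force": 20}}

```text
clock: 1.2
tool_pos: [0.4895, 0.2345, 0.2384]
eef_rot: [-0.084, 0.997, -0.001, 0.0]
contact_force: [-0.3, 1.3, 0.2]
opening: 0.118
finger_force: 0.0
```

Request:
{"fn": "steer_hand", "kwargs": {"increments": [{"aperture": 0}, {"aperture": 0}]}}

```text
clock: 1.4
tool_pos: [0.4867, 0.2391, 0.2386]
eef_rot: [-0.085, 0.996, 0.0, -0.0]
contact_force: [-1.1, 0.2, -0.1]
opening: 0.006
finger_force: 0.0
```

```bash
python3 go.py "(-.02,.165,.165)"
```

```text
t 1.4 carton-frame tcp [-0.0199  0.1802  0.2386] F [-1.   0.4 -0.1] open 0.01
rotvec err [ 0.0007 -0.0004 -0.0015]
(-.02,.165,.165) world [0.489 0.224 0.165] delta tool [ 0.0001 -0.0153  0.0736]
```

Request:
{"fn": "steer_hand", "kwargs": {"increments": [{"aperture": 0, "z": 0.037}, {"aperture": 0, "z": 0.0736}, {"aperture": 0, "y": -0.03, "z": 0.0736}, {"aperture": 0, "y": -0.053, "z": 0.0736}, {"aperture": 0, "y": -0.075, "z": 0.0736}, {"aperture": 0, "y": -0.0925, "z": 0.0746}, {"aperture": 0, "y": -0.107, "z": 0.085}, {"aperture": 0, "y": -0.114, "z": 0.096}, {"aperture": 0, "y": -0.118, "z": 0.107}, {"aperture": 0, "y": -0.12, "z": 0.114}]}}

```text
clock: 2.4
tool_pos: [0.5069, 0.1211, 0.1233]
eef_rot: [-0.086, 0.996, -0.0, -0.001]
contact_force: [0.4, -1.4, 0.7]
opening: 0.005
finger_force: 0.6
```

```bash
python3 go.py
```

```text
t 2.4 carton-frame tcp [-0.0202  0.0606  0.1233] F [ 0.1 -1.5  0.7] open 0.01
rotvec err [ 0.0001 -0.0012  0.0005]
```

Request:
{"fn": "steer_hand", "kwargs": {"increments": [{"aperture": 0, "z": 0.002}, {"aperture": 0, "z": 0.004}, {"aperture": 0, "z": 0.004}]}}

```text
clock: 2.7
tool_pos: [0.5071, 0.1215, 0.1205]
eef_rot: [-0.086, 0.996, 0.0, -0.0]
contact_force: [-0.4, 0.4, 0.8]
opening: 0.006
finger_force: 0.0
```

```bash
python3 go.py
```

```text
t 2.7 carton-frame tcp [-0.02    0.0609  0.1205] F [-0.3  0.5  0.8] open 0.01
rotvec err [ 0.0005 -0.0004  0.0006]
```

Request:
{"fn": "steer_hand", "kwargs": {"increments": [{"aperture": 0, "z": 0.002}, {"aperture": 0, "z": 0.003}, {"aperture": 0, "z": 0.003}]}}

```text
clock: 3.0
tool_pos: [0.5074, 0.1212, 0.1178]
eef_rot: [-0.086, 0.996, 0.0, 0.0]
contact_force: [0.9, 0.1, -0.1]
opening: 0.004
finger_force: 0.0
```

```bash
python3 go.py
```

```text
t 3.0 carton-frame tcp [-0.0197  0.0605  0.1178] F [ 0.9 -0.1 -0.1] open 0.0
rotvec err [0.0004 0.0003 0.    ]
```

Request:
{"fn": "steer_hand", "kwargs": {"increments": [{"aperture": 0, "z": -0.045}, {"aperture": 0, "z": -0.09}, {"aperture": 0, "y": -0.03, "z": -0.12}, {"aperture": 0, "y": -0.08, "z": -0.12}, {"aperture": 0, "y": -0.13, "z": -0.12}, {"aperture": 0, "y": -0.17, "z": -0.12}, {"aperture": 0, "y": -0.21, "z": -0.12}, {"aperture": 0, "y": -0.24, "z": -0.12}, {"aperture": 0, "y": -0.24, "z": -0.12}]}}

```text
clock: 3.9
tool_pos: [0.5483, -0.122, 0.2372]
eef_rot: [-0.081, 0.997, -0.002, -0.0]
contact_force: [-0.8, -0.1, -0.3]
opening: 0.005
finger_force: 0.0
```

```bash
python3 go.py "(-.02,-.18,.165)"; python3 - <<'E'
import cv2
from plant import r
im=r.snapshot("top")[110:260,215:375,::-1]
cv2.imwrite("pics/t2.png",cv2.convertScaleAbs(cv2.resize(im,None,fx=3.5,fy=3.5,interpolation=cv2.INTER_CUBIC),alpha=1.7))
E
```

```text
t 3.9 carton-frame tcp [-0.0211 -0.186   0.2372] F [-0.8  0.  -0.3] open 0.01
rotvec err [-0.0034 -0.001  -0.0093]
(-.02,-.18,.165) world [ 0.548 -0.116  0.165] delta tool [-0.0011  0.0063  0.0722]
```

View pics/t2.png

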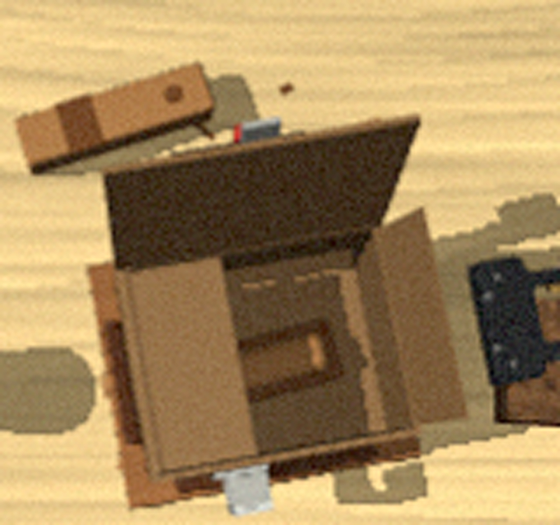

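The left flap is in flat, with its free edge from (222,258) to (258,462). The gripper is outside the right flap. Next I mirror the same move on that side.

Request:
{"fn": "steer_hand", "kwargs": {"increments": [{"aperture": 0, "z": 0.037}, {"aperture": 0, "z": 0.073}, {"aperture": 0, "y": 0.03, "z": 0.073}, {"aperture": 0, "y": 0.053, "z": 0.073}, {"aperture": 0, "y": 0.075, "z": 0.073}, {"aperture": 0, "y": 0.0925, "z": 0.074}, {"aperture": 0, "y": 0.107, "z": 0.0845}, {"aperture": 0, "y": 0.114, "z": 0.0955}, {"aperture": 0, "y": 0.118, "z": 0.107}, {"aperture": 0, "y": 0.12, "z": 0.115}]}}

```text
clock: 4.95
tool_pos: [0.5277, 0.0035, 0.1217]
eef_rot: [-0.087, 0.996, 0.0, -0.0]
contact_force: [-0.7, 0.7, 1.7]
opening: 0.004
finger_force: 0.5
```

Request:
{"fn": "steer_hand", "kwargs": {"increments": [{"aperture": 0, "z": 0.003}, {"aperture": 0, "z": 0.005}, {"aperture": 0, "z": 0.005}]}}

```text
clock: 5.25
tool_pos: [0.5278, 0.0019, 0.1174]
eef_rot: [-0.086, 0.996, -0.0, -0.0]
contact_force: [-0.2, 0.5, -0.3]
opening: 0.005
finger_force: 0.0
```

```bash
python3 go.py
```

```text
t 5.25 carton-frame tcp [-0.02   -0.0605  0.1174] F [-0.1  0.5 -0.3] open 0.0
rotvec err [-0.0004 -0.0006 -0.0013]
```

Request:
{"fn": "steer_hand", "kwargs": {"increments": [{"aperture": 0, "z": -0.045}, {"aperture": 0, "z": -0.09}, {"aperture": 0, "z": -0.14}, {"aperture": 0, "z": -0.19}, {"aperture": 0, "z": -0.223}, {"aperture": 0, "x": -0.045, "y": 0.01, "z": -0.223}, {"aperture": 0, "x": -0.09, "y": 0.01, "z": -0.223}, {"aperture": 0, "x": -0.135, "y": 0.01, "z": -0.223}, {"aperture": 0, "x": -0.185, "y": 0.01, "z": -0.223}, {"aperture": 0, "x": -0.185, "y": 0.01, "z": -0.223}]}}

```text
clock: 6.25
tool_pos: [0.713, 0.0448, 0.3375]
eef_rot: [-0.085, 0.996, 0.001, 0.0]
contact_force: [0.2, -0.0, -1.1]
opening: 0.014
finger_force: 0.0
```

Request:
{"fn": "steer_hand", "kwargs": {"increments": [{"aperture": 0}, {"aperture": 0}]}}

```text
clock: 6.45
tool_pos: [0.7074, 0.0435, 0.3409]
eef_rot: [-0.086, 0.996, -0.0, -0.001]
contact_force: [-0.0, -0.0, -0.8]
opening: 0.005
finger_force: 0.0
```

```bash
python3 go.py; python3 - <<'E'
import cv2
from plant import r
a=r.snapshot("top")[100:260,205:365,::-1];b=r.snapshot("scene")[110:250,170:330,::-1]
cv2.imwrite("pics/t3.png",cv2.convertScaleAbs(cv2.hconcat([cv2.resize(a,(400,400),interpolation=cv2.INTER_CUBIC),cv2.resize(b,(400,400),interpolation=cv2.INTER_CUBIC)]),alpha=1.7))
E
```

```text
t 6.45 carton-frame tcp [ 0.164  -0.0503  0.3409] F [-0.   0.  -0.8] open 0.01
rotvec err [-0.0004 -0.0011 -0.0006]
```

View pics/t3.png

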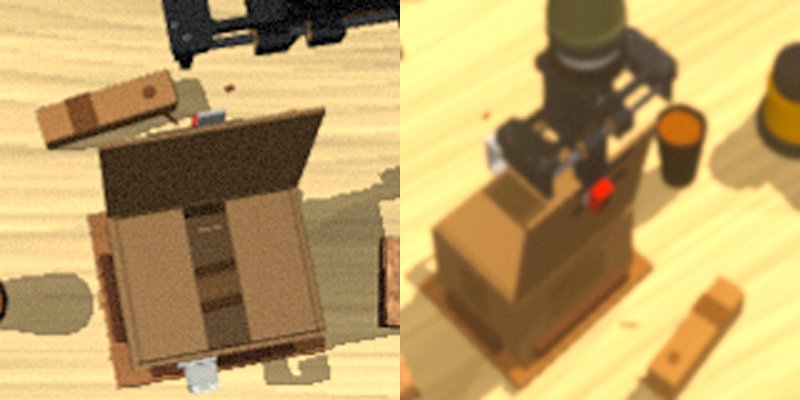

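Both flaps lie flat and the cover still stands open, with the finger behind it on the −y side of the tab. Next I swing the cover over in an arc.

Request:
{"fn": "steer_hand", "kwargs": {"increments": [{"aperture": 0, "z": 0.045}, {"aperture": 0, "z": 0.09}, {"aperture": 0, "x": 0.022, "z": 0.09}, {"aperture": 0, "x": 0.044, "z": 0.09}, {"aperture": 0, "x": 0.06, "z": 0.09}, {"aperture": 0, "x": 0.075, "z": 0.09}, {"aperture": 0, "x": 0.098, "z": 0.092}, {"aperture": 0, "x": 0.119, "z": 0.0965}, {"aperture": 0, "x": 0.119, "z": 0.0965}]}}

```text
clock: 7.45
tool_pos: [0.5887, 0.0226, 0.2453]
eef_rot: [-0.086, 0.996, -0.001, -0.0]
contact_force: [1.7, -0.5, 0.5]
opening: 0.004
finger_force: 0.6
```

```bash
python3 go.py "(.0053,-.05,.2227)" "(-.018,-.05,.198)" "(-.0343,-.05,.168)" "(-.0406,-.05,.1466)" "(-.043,-.05,.126)"
```

```text
t 7.45 carton-frame tcp [ 0.0435 -0.0505  0.2453] F [ 1.6 -0.8  0.5] open 0.0
rotvec err [-0.0014 -0.001  -0.0004]
(.0053,-.05,.2227) world [0.551 0.017 0.223] delta tool [0.0382 0.0005 0.0226]
(-.018,-.05,.198) world [0.528 0.013 0.198] delta tool [0.0615 0.0006 0.0474]
(-.0343,-.05,.168) world [0.512 0.01  0.168] delta tool [0.0777 0.0006 0.0774]
(-.0406,-.05,.1466) world [0.506 0.009 0.147] delta tool [0.084  0.0006 0.0988]
(-.043,-.05,.126) world [0.503 0.008 0.126] delta tool [0.0864 0.0007 0.1194]
```

Request:
{"fn": "steer_hand", "kwargs": {"increments": [{"aperture": 0, "x": 0.02, "z": 0.01}, {"aperture": 0, "x": 0.038, "z": 0.022}, {"aperture": 0, "x": 0.05, "z": 0.034}, {"aperture": 0, "x": 0.061, "z": 0.047}, {"aperture": 0, "x": 0.07, "z": 0.061}, {"aperture": 0, "x": 0.077, "z": 0.077}, {"aperture": 0, "x": 0.081, "z": 0.088}, {"aperture": 0, "x": 0.0835, "z": 0.098}, {"aperture": 0, "x": 0.086, "z": 0.109}, {"aperture": 0, "x": 0.087, "z": 0.116}]}}

```text
clock: 8.45
tool_pos: [0.5077, 0.0089, 0.1288]
eef_rot: [-0.086, 0.996, -0.0, 0.002]
contact_force: [2.5, -0.5, 6.4]
opening: 0.007
finger_force: 2.8
```

```bash
python3 go.py "(-.053,-.05,.124)"; python3 - <<'E'
import cv2
from plant import r
a=r.snapshot("top")[120:260,215:375,::-1];b=r.snapshot("scene")[110:250,170:330,::-1]
cv2.imwrite("pics/t4.png",cv2.convertScaleAbs(cv2.hconcat([cv2.resize(a,(400,350),interpolation=cv2.INTER_CUBIC),cv2.resize(b,(400,350),interpolation=cv2.INTER_CUBIC)]),alpha=1.7))
E
```

```text
t 8.45 carton-frame tcp [-0.0387 -0.0502  0.1288] F [ 2.4 -0.9  6.4] open 0.01
rotvec err [-0.0006  0.0041 -0.0005]
(-.053,-.05,.124) world [0.494 0.007 0.124] delta tool [0.0143 0.0002 0.0047]
```

View pics/t4.png

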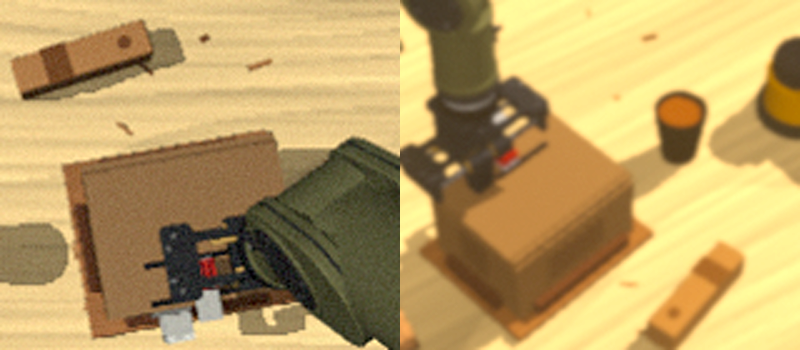

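The cover is almost down, with the finger beside the red tab. I'll move forward to the tab's line and press flat.

Request:
{"fn": "steer_hand", "kwargs": {"increments": [{"aperture": 0, "x": 0.003, "z": 0.001}, {"aperture": 0, "x": 0.006, "z": 0.003}, {"aperture": 0, "x": 0.009, "z": 0.005}, {"aperture": 0, "x": 0.009, "z": 0.006}, {"aperture": 0, "x": 0.009, "z": 0.006}]}}

```text
clock: 9.05
tool_pos: [0.4993, 0.0084, 0.1243]
eef_rot: [-0.086, 0.996, 0.0, 0.003]
contact_force: [1.7, 0.2, 14.3]
opening: 0.005
finger_force: 6.9
```

```bash
python3 go.py
```

```text
t 9.05 carton-frame tcp [-0.047  -0.0492  0.1243] F [ 1.7 -0.1 14.3] open 0.0
rotvec err [0.0003 0.0064 0.0001]
```

Request:
{"fn": "steer_hand", "kwargs": {"increments": [{"aperture": 0, "x": 0.002, "y": 0.008}, {"aperture": 0, "x": 0.004, "y": 0.016}, {"aperture": 0, "x": 0.005, "y": 0.022}, {"aperture": 0, "x": 0.005, "y": 0.028}, {"aperture": 0, "x": 0.005, "y": 0.033}, {"aperture": 0, "x": 0.005, "y": 0.038}, {"aperture": 0, "x": 0.005, "y": 0.043}, {"aperture": 0, "x": 0.005, "y": 0.047}, {"aperture": 0, "x": 0.005, "y": 0.051}, {"aperture": 0, "x": 0.005, "y": 0.054}]}}

```text
clock: 10.05
tool_pos: [0.4841, 0.0521, 0.1242]
eef_rot: [-0.082, 0.997, -0.005, 0.001]
contact_force: [3.3, -16.6, 19.8]
opening: 0.002
finger_force: 10.4
```

```bash
python3 go.py
```

```text
t 10.05 carton-frame tcp [-0.0545 -0.0035  0.1242] F [  0.4 -16.9  19.8] open 0.0
rotvec err [-0.011   0.0003 -0.0078]
```

Request:
{"fn": "steer_hand", "kwargs": {"increments": [{"aperture": 0}, {"aperture": 0, "y": 0.001}, {"aperture": 0, "y": 0.001}]}}

```text
clock: 10.35
tool_pos: [0.4839, 0.0528, 0.1242]
eef_rot: [-0.082, 0.997, -0.006, 0.001]
contact_force: [3.5, -16.2, 19.4]
opening: 0.008
finger_force: 10.3
```

```bash
python3 go.py
```

```text
t 10.35 carton-frame tcp [-0.0546 -0.0028  0.1242] F [  0.7 -16.6  19.4] open 0.01
rotvec err [-0.0112  0.0003 -0.008 ]
```

Request:
{"fn": "steer_hand", "kwargs": {"increments": [{"aperture": 0, "y": -0.008}, {"aperture": 0, "y": -0.014, "z": -0.002}, {"aperture": 0, "y": -0.016, "z": -0.006}, {"aperture": 0, "y": -0.016, "z": -0.014}, {"aperture": 0, "y": -0.016, "z": -0.03}, {"aperture": 0, "x": 0.03, "y": -0.016, "z": -0.07}, {"aperture": 0, "x": 0.06, "y": -0.016, "z": -0.11}, {"aperture": 0, "x": 0.1, "y": -0.04, "z": -0.14}, {"aperture": 0, "x": 0.13, "y": -0.08, "z": -0.14}, {"aperture": 0, "x": 0.15, "y": -0.12, "z": -0.14}]}}

```text
clock: 11.35
tool_pos: [0.353, -0.0838, 0.2634]
eef_rot: [-0.088, 0.996, -0.001, 0.0]
contact_force: [1.3, -1.6, 0.1]
opening: 0.007
finger_force: 0.0
```

Request:
{"fn": "steer_hand", "kwargs": {"increments": [{"aperture": 0, "y": -0.04, "z": -0.03}, {"aperture": 0, "x": 0.03, "y": -0.08, "z": -0.05}, {"aperture": 0, "x": 0.03, "y": -0.1, "z": -0.05}, {"aperture": 0, "x": 0.03, "y": -0.1, "z": -0.05}]}}

```text
clock: 11.75
tool_pos: [0.3416, -0.19, 0.3127]
eef_rot: [-0.082, 0.997, -0.001, -0.0]
contact_force: [0.9, 0.5, -0.1]
opening: 0.003
finger_force: 0.0
```

```bash
python3 go.py; python3 - <<'E'
import cv2
from plant import r
a=r.snapshot("top")[140:260,225:345,::-1];b=r.snapshot("scene")[120:240,180:300,::-1]
cv2.imwrite("pics/t5.png",cv2.convertScaleAbs(cv2.hconcat([cv2.resize(a,(400,400),interpolation=cv2.INTER_CUBIC),cv2.resize(b,(400,400),interpolation=cv2.INTER_CUBIC)]),alpha=1.7))
from geo import *
p=np.load("p.npy")
for l in(.02,.032):
    q=[cover(0,.131,l,.0225)]
    print(l,((proj("top",W(p,q))-[225,140])*400/120).round(),((proj("scene",W(p,q))-[180,120])*400/120+[400,0]).round())
E
```

```text
t 11.75 carton-frame tcp [-0.2364 -0.2176  0.3127] F [ 0.9  0.3 -0.1] open 0.0
rotvec err [-0.0013 -0.0002 -0.0078]
0.02 [[210. 305.]] [[521. 155.]]
0.032 [[194. 307.]] [[530. 149.]]
```

View pics/t5.png

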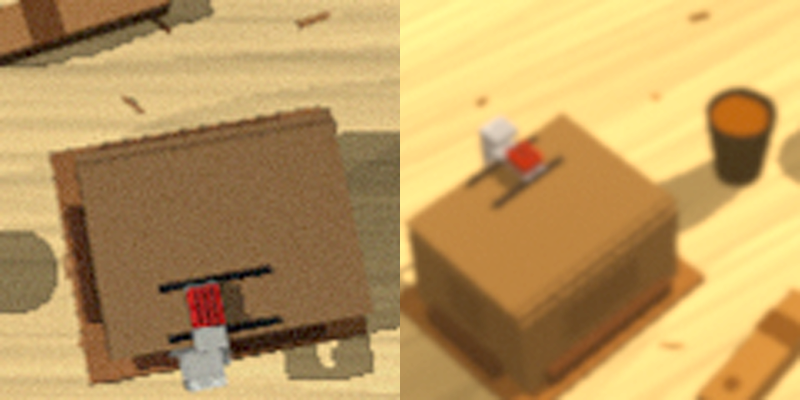

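The cover stays shut. The red tab top is at about (207,307) in the left crop, which puts the latch at about 22–26 mm and so not surely fully home. Friction on the cover probably held the finger back. I'll push the tab again with the finger just above the cover.

```bash
python3 go.py "(-.0545,-.045,.18)"
```

```text
t 11.85 carton-frame tcp [-0.2353 -0.214   0.3121] F [-0.5  0.4 -0.4] open 0.01
rotvec err [ 0.0011 -0.0009 -0.0009]
(-.0545,-.045,.18) world [0.491 0.011 0.18 ] delta tool [-0.1808  0.169   0.1321]
```

Request:
{"fn": "steer_hand", "kwargs": {"increments": [{"aperture": 0, "x": -0.033, "y": 0.03}, {"aperture": 0, "x": -0.066, "y": 0.06}, {"aperture": 0, "x": -0.1, "y": 0.09, "z": 0.02}, {"aperture": 0, "x": -0.13, "y": 0.12, "z": 0.05}, {"aperture": 0, "x": -0.155, "y": 0.145, "z": 0.08}, {"aperture": 0, "x": -0.175, "y": 0.163, "z": 0.11}, {"aperture": 0, "x": -0.181, "y": 0.169, "z": 0.132}, {"aperture": 0, "x": -0.181, "y": 0.169, "z": 0.16}, {"aperture": 0, "x": -0.181, "y": 0.169, "z": 0.182}, {"aperture": 0, "x": -0.181, "y": 0.169, "z": 0.182}]}}

```text
clock: 12.85
tool_pos: [0.4901, 0.0134, 0.1282]
eef_rot: [-0.088, 0.996, 0.001, -0.002]
contact_force: [-0.3, 0.5, 0.6]
opening: 0.008
finger_force: 0.0
```

```bash
python3 go.py
```

```text
t 12.85 carton-frame tcp [-0.0552 -0.0427  0.1282] F [-0.2  0.5  0.6] open 0.01
rotvec err [ 0.0019 -0.0048  0.0044]
```

Request:
{"fn": "steer_hand", "kwargs": {"increments": [{"aperture": 0, "y": 0.015}, {"aperture": 0, "y": 0.028}, {"aperture": 0, "y": 0.036}, {"aperture": 0, "y": 0.042}, {"aperture": 0, "y": 0.046}, {"aperture": 0, "y": 0.05}, {"aperture": 0, "y": 0.053}, {"aperture": 0, "y": 0.053}]}}

```text
clock: 13.65
tool_pos: [0.4834, 0.0602, 0.1305]
eef_rot: [-0.085, 0.996, -0.002, -0.0]
contact_force: [0.8, -5.4, 4.4]
opening: 0.004
finger_force: 3.3
```

```bash
python3 go.py
```

```text
t 13.65 carton-frame tcp [-0.0538  0.0046  0.1305] F [-0.1 -5.4  4.4] open 0.0
rotvec err [-0.0037 -0.0003 -0.003 ]
```

Request:
{"fn": "steer_hand", "kwargs": {"increments": [{"aperture": 0, "y": -0.01}, {"aperture": 0, "y": -0.018, "z": -0.004}, {"aperture": 0, "y": -0.018, "z": -0.03}, {"aperture": 0, "x": 0.03, "y": -0.018, "z": -0.07}, {"aperture": 0, "x": 0.06, "y": -0.018, "z": -0.11}, {"aperture": 0, "x": 0.1, "y": -0.04, "z": -0.14}, {"aperture": 0, "x": 0.13, "y": -0.08, "z": -0.15}, {"aperture": 0, "x": 0.15, "y": -0.12, "z": -0.17}, {"aperture": 0, "x": 0.17, "y": -0.16, "z": -0.18}, {"aperture": 0, "x": 0.17, "y": -0.18, "z": -0.18}]}}

```text
clock: 14.65
tool_pos: [0.3437, -0.148, 0.3114]
eef_rot: [-0.082, 0.997, -0.001, -0.0]
contact_force: [0.3, 0.0, -1.0]
opening: 0.005
finger_force: 0.0
```

Request:
{"fn": "steer_hand", "kwargs": {"increments": [{"aperture": 0}, {"aperture": 0}, {"aperture": 0}]}}

```text
clock: 14.95
tool_pos: [0.3463, -0.1423, 0.3101]
eef_rot: [-0.087, 0.996, 0.001, -0.0]
contact_force: [-0.7, 1.7, 0.4]
opening: 0.003
finger_force: 0.0
```

```bash
python3 - <<'E'
import cv2
from plant import r
a=r.snapshot("top")[140:260,225:345,::-1];b=r.snapshot("scene")[120:240,180:300,::-1]
cv2.imwrite("pics/t6.png",cv2.convertScaleAbs(cv2.hconcat([cv2.resize(a,(400,400),interpolation=cv2.INTER_CUBIC),cv2.resize(b,(400,400),interpolation=cv2.INTER_CUBIC)]),alpha=1.7))
E
```

```text
(no output)
```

View pics/t6.png

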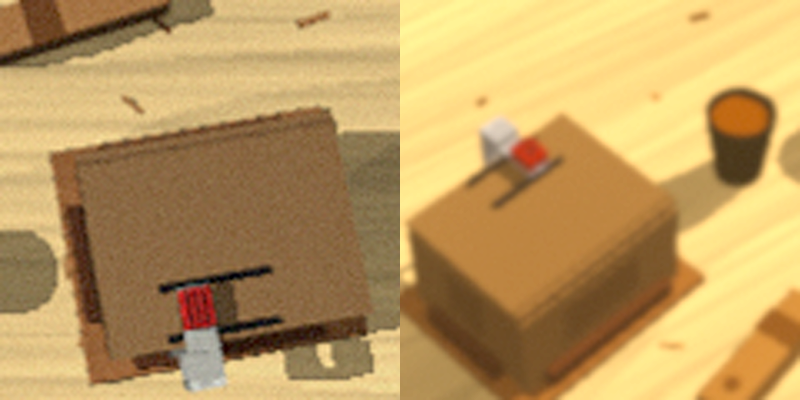

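The tab has moved on to about (198,307) in the left crop and (530,153) in the right one. That matches roughly 30 mm of travel, with the tongue fully under the keeper and the cover flat. I'll hand it in.

```bash
python3 -c "
from plant import r
print(r.finish_job())"
```

```text
the job is handed in; nothing more can be done
None
```

I folded both end flaps flat, then closed the cover over them and slid the latch about 30 mm under the keeper (read from the last pictures); the cover stayed shut by itself, and I handed the job in at about 15 s without a verdict printed.

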